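Line the sample jars up by height beside the balance

TASK

Line up the four white-capped amber jars on the row of four blue discs in order of height: the shortest on the disc nearest the balance, the tallest on the disc farthest from it, each standing upright in the middle of its own disc. Keep the jars upright all the while, and leave the glass flask that stands among them where it is.

Things in the scene. Friction and masses are not known exactly. Their poses are not given: they have to be found in the camera images.
- jar_a: The shortest of four round amber glass jars with a white cap and a white label band: 38 mm diameter, 55 mm tall in all (the top 14 mm is the cap, 2 mm narrower). Closed, rigid, loose, upright, under 0.4 kg. Origin: centre of its underside, z up.
- jar_b: The second shortest of four round amber glass jars with a white cap and a white label band: 44 mm diameter, 75 mm tall in all (the top 14 mm is the cap, 2 mm narrower). Closed, rigid, loose, upright, under 0.4 kg. Origin: centre of its underside, z up.
- jar_c: The second tallest of four round amber glass jars with a white cap and a white label band: 50 mm diameter, 95 mm tall in all (the top 14 mm is the cap, 2 mm narrower). Closed, rigid, loose, upright, under 0.4 kg. Origin: centre of its underside, z up.
- jar_d: The tallest of four round amber glass jars with a white cap and a white label band: 56 mm diameter, 115 mm tall in all (the top 14 mm is the cap, 2 mm narrower). Closed, rigid, loose, upright, under 0.4 kg. Origin: centre of its underside, z up.
- mark_1: Blue disc, the leftmost (+y end) of four alike in a straight row, 105 mm apart, fixed on a flat aluminium board (85 by 440 mm, 8 mm thick). 60 mm diameter; its flat top is 10 mm above the table and stands 2 mm proud of the board. Origin: centre of the disc at table level; z up, its y axis runs along the row towards the leftmost disc.
- mark_2: Blue disc, the second from the left of four alike in a straight row, 105 mm apart, fixed on a flat aluminium board (85 by 440 mm, 8 mm thick). 60 mm diameter; its flat top is 10 mm above the table and stands 2 mm proud of the board. Origin: centre of the disc at table level; z up, its y axis runs along the row towards the leftmost disc.
- mark_3: Blue disc, the third from the left of four alike in a straight row, 105 mm apart, fixed on a flat aluminium board (85 by 440 mm, 8 mm thick). 60 mm diameter; its flat top is 10 mm above the table and stands 2 mm proud of the board. Origin: centre of the disc at table level; z up, its y axis runs along the row towards the leftmost disc.
- mark_4: Blue disc, the rightmost (-y end) of four alike in a straight row, 105 mm apart, fixed on a flat aluminium board (85 by 440 mm, 8 mm thick). 60 mm diameter; its flat top is 10 mm above the table and stands 2 mm proud of the board. Origin: centre of the disc at table level; z up, its y axis runs along the row towards the leftmost disc.
- balance: Low pale grey laboratory balance, 250 by 180 mm and 74 mm high, with a round steel pan, fixed on the table just beyond one end of the row of discs: the left (+y) or the right (-y) end, differing from start to start. A blue stirrer with a square white plate, 74 mm high, stands at the other end. Origin: centre of its underside.
- flask: Conical clear glass flask with an orange stopper, standing among the jars: base 64 mm diameter, narrowing to a 24 mm neck, 111 mm tall. Loose. To be left alone. Origin: centre of its underside, z up.
There are look-alikes about, which are no part of the job. What is shaped like the jar_a but pink or yellow is not meant.

How it is judged:
At the end, for the whole second after the job is handed in: Counting from the disc nearest the balance, the discs carry the jars from shortest to tallest; each jar stands on its disc, upright within 0.1 rad, its centre within 14 mm of the disc's centre, released and at rest; the flask is upright and within 30 mm of where it began (((world y of balance above 0 m and horizontal distance between jar_a and mark_1 below 0.014 m and height (world z) of jar_a between 0.006 and 0.015 m and horizontal distance between jar_b and mark_2 below 0.014 m and height (world z) of jar_b between 0.006 and 0.015 m and horizontal distance between jar_c and mark_3 below 0.014 m and height (world z) of jar_c between 0.006 and 0.015 m and horizontal distance between jar_d and mark_4 below 0.014 m and height (world z) of jar_d between 0.006 and 0.015 m) or (world y of balance below 0 m and horizontal distance between jar_a and mark_4 below 0.014 m and height (world z) of jar_a between 0.006 and 0.015 m and horizontal distance between jar_b and mark_3 below 0.014 m and height (world z) of jar_b between 0.006 and 0.015 m and horizontal distance between jar_c and mark_2 below 0.014 m and height (world z) of jar_c between 0.006 and 0.015 m and horizontal distance between jar_d and mark_1 below 0.014 m and height (world z) of jar_d between 0.006 and 0.015 m)) and angle between each of jar_a, jar_b, jar_c, jar_d, flask's own z axis and vertical below 0.1 rad and linear speed of each of jar_a, jar_b, jar_c, jar_d below 0.02 m/s and angular speed of each of jar_a, jar_b, jar_c, jar_d below 0.3 rad/s and distance of flask from where it was at the start of the episode below 0.03 m); the robot touches nothing.
It fails at once if a jar is tipped over (more than 0.6 rad) (angle between any of jar_a, jar_b, jar_c, jar_d's own z axis and vertical above 0.6 rad).
It fails at once if the flask is knocked over or moved more than 30 mm (angle between flask's own z axis and vertical above 0.6 rad or distance of flask from where it was at the start of the episode above 0.03 m).
It also fails if it takes over 109 s, if anything falls off the work surface, if the arm or the gripper's body presses on something with over 40 N, if the wrist force passes 120 N, or if a joint passes its speed limit or range.

ROBOT

A 6-joint arm with a two-finger parallel gripper is mounted at the origin on the work surface. World frame = base frame: x ahead of the robot, y to its left, z up, the work surface at z = 0. Lengths are in m, angles in rad, forces in N, time in s.
With the tool pointing down it reaches from about 0.375 to 0.75 m from the base axis. Payload 9 kg.
Tool frame: the origin (TCP) lies between the finger pads; the fingertips stand 11 mm ahead of it and the grasp point (between the pads) lies 8 mm behind it; z points along the fingers, y is the direction in which the jaws open and shut (so a half turn about z gives the same grasp; the last joint's range is limited). The gripper opens to 85 mm and grips with 20 to 120 N. Pads are 22 mm wide; open, the fingers measure 114 mm over their backs; the gripper's body (76 mm by 85 mm) begins 54 mm behind the grasp point. The pads swing forward as they close: fully open they stand 13 mm farther back than shut.
Start: joints at [1.116, 0.104, 0.097, 1.564, 0, 1.353], TCP at [0.141, 0.583, 0.242] pointing down, gripper open.
Joint ranges: [-2.99, 2.99], [-0.84, 1.86], [-1.1, 1.16], [-1.84, 2.11], [-1.51, 1.56], [-3.14, 3.14]. Speed limits (rad/s): [2.22, 2.22, 2.57, 3.14, 3.14, 3.14].

INTERFACE

Orientations are given as a rotation vector (axis times angle).
In Python, from cell import robot gives the robot as it stands.
- The arm moves only by the tool servo_tool, never from a script. Its argument "increments" is a list of rows, each an object with "slide": the shift along the tool's x, y, z in m, a list of three; "angular": the turn, a rotation vector about the tool's x, y, z in degrees, a list of three; "fingers": the closure, from 0 (fully open) to 1 (shut). In form: [{"slide": [dx, dy, dz], "angular": [ax, ay, az], "fingers": fingers}, ...]. A call has 1 to 20 rows; each row shifts and turns the pose as measured when the row begins, along the tool's axes as they then stand; what a row does not reach is not made up. A row lasts 1/8 s, in which the tool goes at most 62.5 mm and 10.7 degrees, less where a joint would pass 70% of its speed; a pose out of reach is approached as far as the arm can. A call with a gripper value outside its range is refused whole. The fingers move at their own pace and stop on an object; "newtons" is the grip in N (left out, the last holds). Time passes only in rows, so rows that do not move let the fingers close. It gives the time, the measured TCP pose, the force and the opening at its end, in the units of the state.
- robot.get_obs(): the state, without advancing time (a new reading comes with each control period).
- robot.grab_frame(name): name is "scene" or "top" or "wrist"; returns the picture (384x512x3 uint8, red, green, blue); there is no depth.
- robot.get_calibration(name): a dict with "mtx" (3x3 intrinsics, pixels), "R" (3x3) and "t" (3): a world point X has camera coordinates R X + t. Camera axes: x right, y down, z forward; pixel columns grow to the right and rows downward; lengths in m; the calibration is good to about 2 mm. A picture is of the moment at which its call begins: read the wrist's pose just before it. get_calibration takes no time and is no camera call; for the wrist camera it gives the pose at the moment of the call.
- robot.finish_job(): hands the job in, once; it reports no verdict.
Trained networks look in the newest picture that a camera, given by its name, has taken for a name from the list of things; names that differ only in an ending like _2 or _b are one class to them, and where a whole thing is asked for, a point or a joint stands for the part that bears it (a point fixed in the world has none). Each returns a list of dicts, best first, with "confidence" (0 to 1); they miss things now and then, are a little off and sometimes report something else, mostly with a low value. They report only what shows in the picture. A call takes as long as a camera call. They do not tell look-alikes from the thing itself.
- robot.cut_out(camera, name): "mask" (384x512 bool, what is visible of it).
- robot.place_of(camera, name): "xyz" ([x, y, z] in m, in world coordinates, good to about 4 mm: a listed point, or the origin of a listed thing).
The state is a dict: "t": time; "joint_pos": joint angles; "joint_velocities": joint speeds; "effort": joint torques, N m; "tool_pos": TCP position; "orientation": TCP orientation; "force": force on the tool from outside, world axes, zero at the start; "torque": the same for the moment, N m; "finger_gap": finger opening in m.
Only numpy, scipy, OpenCV 4.12 (cv2) and the standard library are available. Lean on these libraries where they do the work, as an engineer would, in place of code of your own. Each camera call takes 0.05 s, during which the arm holds its last target.

## Working session

There is one attempt and no reset: what is moved stays moved. The work goes in short steps, Python scripts to look and compute and a tool call to move; the robot and the scene stay as the last step left them, time stands still between calls to the robot, and variables do not carry over. Pictures are saved under pics/ and viewed, and the job is handed in when it is done.

Besides the shell and the picture viewer there is one more tool, called after "Request:" by a JSON object that holds its "fn" and its "kwargs", one argument or row to a line. servo_tool: Moves the arm, as the interface text tells. Its arguments: {"type":"object","properties":{"increments":{"type":"array"},"newtons":{"type":"number"}},"required":["increments"]}

```bash
ls; mkdir -p pics
cat > h.py <<'E'
import numpy as np, cv2
from cell import robot
def snap(c,f):
    im=robot.grab_frame(c); cv2.imwrite('pics/'+f,im[:,:,::-1]); return im
E
python3 - <<'E'
from h import *
for c in ['scene','top']:
    snap(c,c+'0.png')
    for n in ['jar_a','mark_1','balance','flask']:
        print(c,n,[(round(d['confidence'],2),np.round(d['xyz'],3).tolist()) for d in robot.place_of(c,n)])
o=robot.get_obs(); print({k:np.round(v,3) for k,v in o.items()})
E
```

```text
pics
scene jar_a [(0.86, [0.437, -0.236, -0.001]), (0.81, [0.44, -0.124, 0.001]), (0.77, [0.433, 0.316, 0.0]), (0.67, [0.432, 0.125, 0.003]), (0.55, [0.432, 0.239, -0.0])]
scene mark_1 [(0.73, [0.657, 0.131, -0.003]), (0.66, [0.619, -0.078, -0.002]), (0.65, [0.64, 0.027, 0.002]), (0.63, [0.599, -0.18, 0.001])]
scene balance [(0.73, [0.579, 0.458, -0.0])]
scene flask [(0.64, [0.426, -0.01, -0.001]), (0.38, [0.619, -0.078, -0.003])]
top jar_a [(0.97, [0.435, -0.122, -0.002]), (0.78, [0.437, -0.235, -0.0]), (0.73, [0.433, 0.32, 0.001]), (0.67, [0.35, 0.318, 0.002]), (0.61, [0.435, 0.126, 0.002]), (0.6, [0.436, 0.244, -0.003])]
top mark_1 [(0.93, [0.636, 0.031, 0.001]), (0.71, [0.6, -0.176, -0.001]), (0.71, [0.433, 0.124, 0.003]), (0.67, [0.619, -0.074, 0.002]), (0.29, [0.581, 0.458, -0.004])]
top balance [(0.63, [0.664, 0.129, 0.002]), (0.56, [0.582, 0.461, -0.001])]
top flask [(0.97, [0.423, -0.011, 0.005])]
{'t': np.float64(0.5), 'joint_pos': array([1.116, 0.104, 0.097, 1.564, 0.   , 1.353]), 'joint_velocities': array([-0.001, -0.002,  0.002,  0.001, -0.002, -0.001]), 'effort': array([-2.0000e-03, -5.5627e+01,  5.0339e+01,  1.0000e-03, -0.0000e+00,
        0.0000e+00]), 'tool_pos': array([0.141, 0.583, 0.242]), 'orientation': array([0.371, 3.12 , 0.   ]), 'force': array([-0.496, -0.72 ,  0.156]), 'torque': array([ 0.06 ,  0.018, -0.022]), 'finger_gap': np.float64(0.085)}
```

View pics/scene0.png

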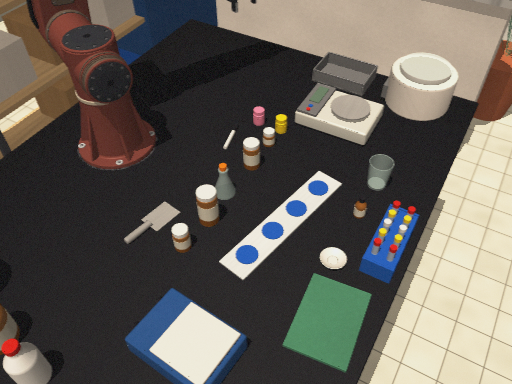

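View pics/top0.png

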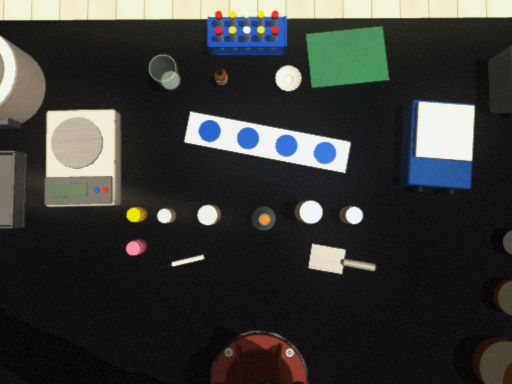

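The balance is on the +y side, so the targets are a→mark_1, b→mark_2, c→mark_3 and d→mark_4. In the top view the white caps are at about (165,215), (208,215), (310,212) and (352,215), and the flask is at (264,218). The pink and yellow look-alikes are at (135,247) and (137,214). Next I'll measure more finely.

```bash
cat >> h.py <<'E'
def back(c,u,v,z):
    K=robot.get_calibration(c);R=np.array(K['R']);t=np.array(K['t']);M=np.array(K['mtx'])
    d=R.T@np.linalg.solve(M,[u,v,1.]);o=-R.T@t
    return o+d*(z-o[2])/d[2]
def comps(mask,amin):
    n,l,s,c=cv2.connectedComponentsWithStats(mask.astype(np.uint8))
    return [(c[i],s[i],l==i) for i in range(1,n) if s[i][4]>=amin]
def proj(c,X):
    K=robot.get_calibration(c);p=np.array(K['mtx'])@(np.array(K['R'])@X+np.array(K['t']));return p[:2]/p[2]
E
python3 - <<'E'
from h import *
for c in ['top','scene']:
    im=cv2.imread('pics/%s0.png'%c)
    hsv=cv2.cvtColor(im,cv2.COLOR_BGR2HSV)
    print(c,'blue')
    for ce,s,m in comps(cv2.inRange(hsv,(100,150,80),(130,255,255))>0,60):
        if s[4]<900: print(np.round(ce,1),s[4],np.round(back(c,*ce,0.010),4)[:2])
    print('white')
    for ce,s,m in comps((hsv[...,2]>140)&(hsv[...,1]<70),25):
        if s[4]<900:
            print(np.round(ce,1),s,[np.round(back(c,*ce,h),4)[:2].tolist() for h in (.055,.075,.095,.115)])
E
```

```text
top blue
[209.3 130.5] 337 [0.6574 0.1306]
[247.6 137.8] 338 [0.6376 0.0278]
[286.  145.1] 343 [ 0.6176 -0.0748]
[324.8 152.4] 342 [ 0.5977 -0.178 ]
white
[246.3  29.4] [243  26   8   8  49] [[0.9125, 0.0304], [0.9023, 0.03], [0.8922, 0.0295], [0.8821, 0.0291]]
[287.9  77.8] [275  66  26  25 515] [[0.7842, -0.0768], [0.7769, -0.0748], [0.7696, -0.0729], [0.7623, -0.071]]
[170.2  79.6] [161  72  18  16 221] [[0.7807, 0.2268], [0.7734, 0.222], [0.7662, 0.2173], [0.759, 0.2125]]
[310.6 211.7] [299 201  24  23 423] [[0.4403, -0.1317], [0.4405, -0.1286], [0.4408, -0.1255], [0.441, -0.1223]]
[207.3 214.6] [197 205  21  20 322] [[0.4332, 0.1291], [0.4336, 0.1265], [0.434, 0.1239], [0.4344, 0.1213]]
[353.8 215. ] [346 207  17  17 237] [[0.4318, -0.2403], [0.4323, -0.2347], [0.4327, -0.2292], [0.4332, -0.2237]]
[164.2 215.4] [157 209  15  14 168] [[0.4313, 0.2382], [0.4317, 0.2332], [0.4322, 0.2282], [0.4326, 0.2232]]
[326.2 258.5] [309 244  36  30 816] [[0.3234, -0.1697], [0.3262, -0.1657], [0.329, -0.1617], [0.3319, -0.1578]]
[187.4 260.2] [172 255  32  11 138] [[0.319, 0.1785], [0.3219, 0.
[... 2325 characters left out ...]
.8172, 0.0229], [0.8209, 0.0057]]
[387.1 222. ] [383 217   9  10  63] [[0.8858, 0.0659], [0.888, 0.0485], [0.8901, 0.031], [0.8923, 0.0136]]
[179.3 229.9] [171 223  17  16 199] [[0.4252, -0.2276], [0.4367, -0.2391], [0.4482, -0.2506], [0.4598, -0.2621]]
[402.6 228.1] [399 224   9   9  60] [[0.9278, 0.0661], [0.9291, 0.0486], [0.9304, 0.0312], [0.9317, 0.0137]]
[180.1 245. ] [174 241  12   8  70] [[0.4558, -0.2661], [0.4667, -0.2768], [0.4776, -0.2875], [0.4885, -0.2982]]
[332.9 257.7] [320 247  27  22 468] [[0.8081, -0.1094], [0.8118, -0.1233], [0.8155, -0.1371], [0.8193, -0.151]]
[ 20.5 367.1] [  3 350  34  34 808] [[0.3522, -0.6897], [0.3652, -0.6917], [0.3782, -0.6938], [0.3912, -0.6959]]
```

Run:
```python
import cv2
im=cv2.imread('pics/scene0.png')
cv2.imwrite('pics/sc_crop.png',cv2.resize(im[90:270,150:350],None,fx=4,fy=3.3)[:594])
im=cv2.imread('pics/top0.png')
cv2.imwrite('pics/top_crop.png',cv2.resize(im[190:270,120:380],None,fx=3,fy=3,interpolation=0))
```

```text
(no output)
```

View pics/top_crop.png

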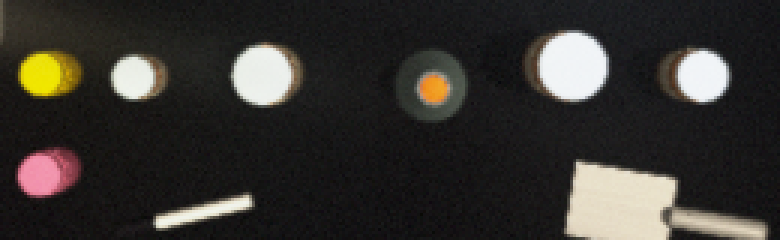

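View pics/sc_crop.png

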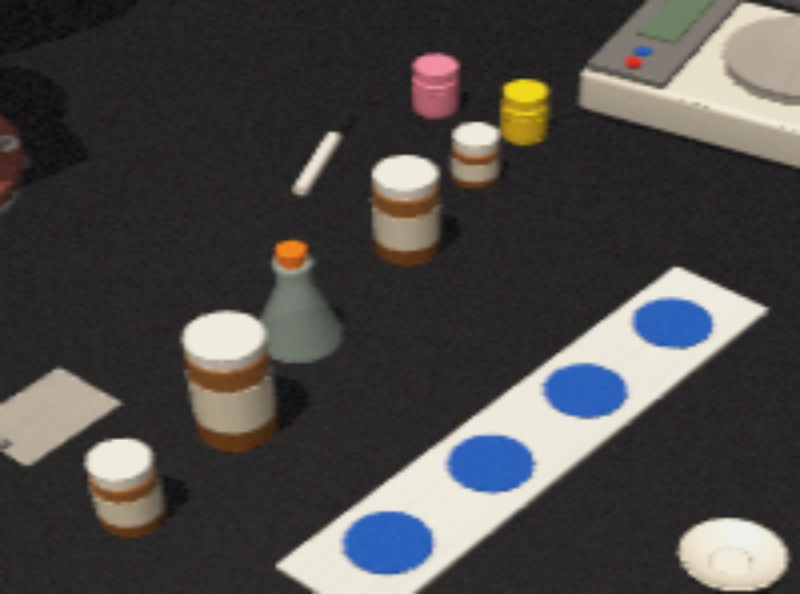

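The pictures agree with each other. a is at (.434,.240), b at (.435,-.235), c at (.434,.125) and d at (.439,-.1225). The marks run from (.6586,.130) to (.599,-.1785), and their spacing comes out at 104.7 mm. First I'll turn the jaws along world x.

Request:
{"fn": "servo_tool", "kwargs": {
  "increments": [
    {"slide": [0,0,0],"angular": [0,0,9.6],"fingers": 0},
    {"slide": [0,0,0],"angular": [0,0,9.6],"fingers": 0},
    {"slide": [0,0,0],"angular": [0,0,9.6],"fingers": 0},
    {"slide": [0,0,0],"angular": [0,0,9.6],"fingers": 0},
    {"slide": [0,0,0],"angular": [0,0,9.6],"fingers": 0},
    {"slide": [0,0,0],"angular": [0,0,9.6],"fingers": 0},
    {"slide": [0,0,0],"angular": [0,0,9.6],"fingers": 0},
    {"slide": [0,0,0],"angular": [0,0,9.6],"fingers": 0}
  ],
  "newtons": 40
}}

```text
t: 1.5
tool_pos: [0.1408, 0.5833, 0.2424]
orientation: [-2.275, -2.166, -0.0]
force: [0.5, -0.5, -0.7]
finger_gap: 0.0851
```

```bash
cat >> h.py <<'E'
from scipy.spatial.transform import Rotation as Ro
def to(x,y,z,n=None):
    o=robot.get_obs();R=Ro.from_rotvec(o['orientation']).as_matrix();p=o['tool_pos']
    d=R.T@(np.array([x,y,z])-p)
    Rd=np.array([[0,1,0],[1,0,0],[0,0,-1.]])
    print('t',round(o['t'],2),'p',np.round(p,4),'gap',round(o['finger_gap'],4),'F',np.round(o['force'],1),'ang err deg(tool)',np.round(Ro.from_matrix(R.T@Rd).as_rotvec(degrees=True),2))
    print('slide',np.round(d,4),'rows@55mm',np.linalg.norm(d)/.055)
E
python3 -c "
from h import *
to(.435,-.235,.2)"
```

```text
t 1.5 p [0.1408 0.5833 0.2424] gap 0.0851 F [ 0.5 -0.5 -0.7] ang err deg(tool) [ 0.01 -0.02 -2.83]
slide [-0.8028  0.3342  0.0423] rows@55mm 15.829532074942193
```

Request:
{"fn": "servo_tool", "kwargs": {
  "increments": [
    {"slide": [-0.043,0.042,0],"angular": [0,0,-2.8],"fingers": 0},
    {"slide": [-0.043,0.042,0],"angular": [0,0,0],"fingers": 0},
    {"slide": [-0.043,0.042,0],"angular": [0,0,0],"fingers": 0},
    {"slide": [-0.043,0.042,0],"angular": [0,0,0],"fingers": 0},
    {"slide": [-0.043,0.042,0],"angular": [0,0,0],"fingers": 0},
    {"slide": [-0.043,0.042,0],"angular": [0,0,0],"fingers": 0},
    {"slide": [-0.043,0.042,0],"angular": [0,0,0],"fingers": 0},
    {"slide": [-0.052,0,0],"angular": [0,0,0],"fingers": 0},
    {"slide": [-0.052,0,0],"angular": [0,0,0],"fingers": 0},
    {"slide": [-0.052,0,0],"angular": [0,0,0],"fingers": 0},
    {"slide": [-0.052,0,0],"angular": [0,0,0],"fingers": 0},
    {"slide": [-0.052,0,0],"angular": [0,0,0],"fingers": 0},
    {"slide": [-0.052,0,0],"angular": [0,0,0],"fingers": 0},
    {"slide": [-0.052,0,0],"angular": [0,0,0],"fingers": 0},
    {"slide": [-0.052,0,0],"angular": [0,0,0],"fingers": 0},
    {"slide": [-0.052,0,0],"angular": [0,0,0],"fingers": 0},
    {"slide": [-0.052,0,0],"angular": [0,0,0],"fingers": 0},
    {"slide": [0,0,0],"angular": [0,0,0],"fingers": 0}
  ]
}}

```text
t: 3.75
tool_pos: [0.4389, -0.2675, 0.2422]
orientation: [2.22, 2.215, 0.008]
force: [-0.5, 0.4, -0.1]
finger_gap: 0.0857
```

```bash
python3 -c "
from h import *
to(.435,-.235,.1)
snap('wrist','w1.png')
print(proj('wrist',np.array([.435,-.235,.075])))
for n in ['jar_a']: print([(round(d['confidence'],2),np.round(d['xyz'],4).tolist()) for d in robot.place_of('wrist',n)])"
```

```text
t 3.75 p [ 0.4389 -0.2675  0.2422] gap 0.0857 F [-0.5  0.4 -0.1] ang err deg(tool) [ 0.44  0.04 -0.13]
slide [ 0.0326 -0.0051  0.1422] rows@55mm 2.6539195059578335
[257.6984762  142.76422256]
[(0.7, [0.4383, -0.2374, 0.0002]), (0.55, [0.4469, -0.1241, 0.0033])]
```

View pics/w1.png

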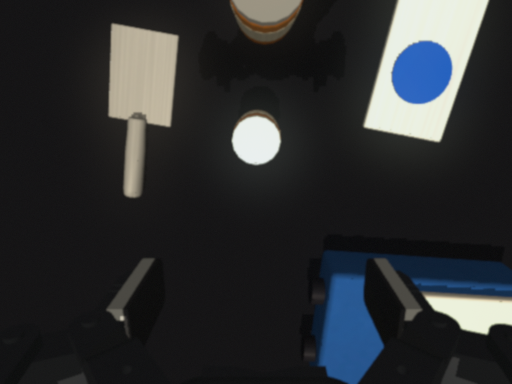

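The wrist view shows jar b's cap at (256,140) and mark_4 at (421,72). I'll back-project both.

```bash
cat >> h.py <<'E'
def wrist(f,zcap,zm=0.010,show=True):
    im=snap('wrist',f); hsv=cv2.cvtColor(im,cv2.COLOR_RGB2HSV)
    for ce,s,m in comps(cv2.inRange(hsv,(100,150,80),(130,255,255))>0,200):
        if s[4]<12000: print('blue',np.round(ce),s[2:4],np.round(back('wrist',*ce,zm),4)[:2])
    for ce,s,m in comps((hsv[...,2]>140)&(hsv[...,1]<60),300):
        b=(s[0]+s[2]/2,s[1]+s[3]/2)
        print('white',np.round(ce),s,np.round(back('wrist',*ce,zcap),4)[:2])
E
python3 -c "
from h import *
wrist('w2.png',.075)"
```

```text
blue [421.  76.] [58 61] [ 0.5987 -0.1759]
blue [348. 332.] [ 65 108] [ 0.5486 -0.4836]
blue [463. 288.] [98 14] [ 0.685  -0.4201]
white [266.  10.] [ 231    0   71   26 1352] [ 0.4425 -0.13  ]
white [424.  65.] [ 363    0  126  145 8932] [ 0.5713 -0.1692]
white [142.  76.] [ 109   27   69  102 5732] [ 0.3407 -0.1788]
white [255. 143.] [ 232  119   48   49 1831] [ 0.4335 -0.2334]
white [133. 159.] [125 121  17  78 960] [ 0.3255 -0.2472]
white [474. 313.] [ 427  298   85   36 1917] [ 0.6574 -0.408 ]
```

```bash
python3 -c "
from h import *
to(.434,-.2345,.2)"
```

```text
t 3.9 p [ 0.4395 -0.264   0.2429] gap 0.0852 F [-0.3  0.7  0.2] ang err deg(tool) [0.48 0.02 0.1 ]
slide [ 0.0296 -0.0058  0.0429] rows@55mm 0.9528661612135061
```

Request:
{"fn": "servo_tool", "kwargs": {
  "increments": [
    {"slide": [0.015,-0.003,0.03],"angular": [0.5,0,0],"fingers": 0},
    {"slide": [0.0145,-0.003,0.03],"angular": [0,0,0],"fingers": 0},
    {"slide": [0,0,0.03],"angular": [0,0,0],"fingers": 0},
    {"slide": [0,0,0.02],"angular": [0,0,0],"fingers": 0},
    {"slide": [0,0,0],"angular": [0,0,0],"fingers": 0},
    {"slide": [0,0,0],"angular": [0,0,0],"fingers": 0}
  ]
}}

```text
t: 4.65
tool_pos: [0.4357, -0.2269, 0.133]
orientation: [2.205, 2.232, 0.0]
force: [-0.3, -0.7, 0.2]
finger_gap: 0.0857
```

```bash
python3 -c "
from h import *
to(.434,-.2345,.037)"
```

```text
t 4.65 p [ 0.4357 -0.2269  0.133 ] gap 0.0857 F [-0.3 -0.7  0.2] ang err deg(tool) [0.19 0.17 0.69]
slide [-0.0073 -0.0021  0.096 ] rows@55mm 1.7503032140666577
```

Request:
{"fn": "servo_tool", "kwargs": {
  "increments": [
    {"slide": [-0.006,-0.002,0.02],"angular": [0,0,0.5],"fingers": 0},
    {"slide": [0,0,0],"angular": [0,0,0],"fingers": 0},
    {"slide": [0,0,0],"angular": [0,0,0],"fingers": 0}
  ]
}}

```text
t: 5.03
tool_pos: [0.4345, -0.2339, 0.1133]
orientation: [2.213, 2.22, 0.0]
force: [0.3, -1.4, 0.5]
finger_gap: 0.0853
```

```bash
python3 -c "
from h import *
to(.434,-.2345,.037)"
```

```text
t 5.03 p [ 0.4345 -0.2339  0.1133] gap 0.0853 F [ 0.3 -1.4  0.5] ang err deg(tool) [0.29 0.28 0.16]
slide [-0.0002 -0.0009  0.0763] rows@55mm 1.3879564721327897
```

Request:
{"fn": "servo_tool", "kwargs": {
  "increments": [
    {"slide": [0,0,0.025],"angular": [0.3,0.3,0],"fingers": 0},
    {"slide": [0,0,0.025],"angular": [0,0,0],"fingers": 0},
    {"slide": [0,0,0.015],"angular": [0,0,0],"fingers": 0},
    {"slide": [0,0,0.004],"angular": [0,0,0],"fingers": 0},
    {"slide": [0,0,0],"angular": [0,0,0],"fingers": 0}
  ]
}}

```text
t: 5.65
tool_pos: [0.4358, -0.2356, 0.0449]
orientation: [2.217, 2.222, 0.001]
force: [0.6, 0.6, 0.3]
finger_gap: 0.0853
```

```bash
python3 -c "
from h import *
to(.434,-.2345,.037)"
```

```text
t 5.65 p [ 0.4358 -0.2356  0.0449] gap 0.0853 F [0.6 0.6 0.3] ang err deg(tool) [0.13 0.1  0.12]
slide [ 0.0011 -0.0018  0.0079] rows@55mm 0.14823579789890948
```

Request:
{"fn": "servo_tool", "kwargs": {
  "increments": [
    {"slide": [0.001,-0.002,0.008],"angular": [0,0,0],"fingers": 0},
    {"slide": [0,0,0],"angular": [0,0,0],"fingers": 0.3},
    {"slide": [0,0,0],"angular": [0,0,0],"fingers": 0.6},
    {"slide": [0,0,0],"angular": [0,0,0],"fingers": 0.8},
    {"slide": [0,0,0],"angular": [0,0,0],"fingers": 1},
    {"slide": [0,0,0],"angular": [0,0,0],"fingers": 1},
    {"slide": [0,0,0],"angular": [0,0,0],"fingers": 1},
    {"slide": [0,0,0],"angular": [0,0,0],"fingers": 1}
  ],
  "newtons": 40
}}

```text
t: 6.65
tool_pos: [0.4346, -0.2354, 0.0383]
orientation: [2.215, 2.22, 0.001]
force: [-0.1, -0.3, -0.6]
finger_gap: 0.0433
```

```bash
python3 -c "
from h import *
to(.434,-.2345,.037)"
```

```text
t 6.65 p [ 0.4346 -0.2354  0.0383] gap 0.0433 F [-0.1 -0.3 -0.6] ang err deg(tool) [0.25 0.22 0.12]
slide [ 0.0009 -0.0006  0.0013] rows@55mm 0.030991888541803212
```

Request:
{"fn": "servo_tool", "kwargs": {
  "increments": [
    {"slide": [0,0,-0.02],"angular": [0,0,0],"fingers": 1},
    {"slide": [0,0,-0.03],"angular": [0,0,0],"fingers": 1},
    {"slide": [0,0,-0.03],"angular": [0,0,0],"fingers": 1},
    {"slide": [0.015,0.012,-0.01],"angular": [0,0,0],"fingers": 1},
    {"slide": [0.03,0.025,0],"angular": [0,0,0],"fingers": 1},
    {"slide": [0.03,0.025,0],"angular": [0,0,0],"fingers": 1},
    {"slide": [0.03,0.025,0],"angular": [0,0,0],"fingers": 1},
    {"slide": [0.03,0.025,0],"angular": [0,0,0],"fingers": 1},
    {"slide": [0.03,0.025,0],"angular": [0,0,0],"fingers": 1},
    {"slide": [0.03,0.025,0],"angular": [0,0,0],"fingers": 1},
    {"slide": [0.02,0.015,0],"angular": [0,0,0],"fingers": 1},
    {"slide": [0,0,0],"angular": [0,0,0],"fingers": 1},
    {"slide": [0,0,0],"angular": [0,0,0],"fingers": 1}
  ]
}}

```text
t: 8.28
tool_pos: [0.6153, -0.0128, 0.1289]
orientation: [2.219, 2.219, -0.001]
force: [-0.4, -0.3, -1.3]
finger_gap: 0.0434
```

```bash
python3 -c "
from h import *
to(.6385,.0265,.08)"
```

```text
t 8.28 p [ 0.6153 -0.0128  0.1289] gap 0.0434 F [-0.4 -0.3 -1.3] ang err deg(tool) [0.11 0.15 0.02]
slide [0.0394 0.0231 0.0489] rows@55mm 1.2157789567411887
```

Request:
{"fn": "servo_tool", "kwargs": {
  "increments": [
    {"slide": [0.02,0.012,0.01],"angular": [0.1,0.1,0],"fingers": 1},
    {"slide": [0.018,0.01,0.02],"angular": [0,0,0],"fingers": 1},
    {"slide": [0,0,0.015],"angular": [0,0,0],"fingers": 1},
    {"slide": [0,0,0],"angular": [0,0,0],"fingers": 1},
    {"slide": [0,0,0],"angular": [0,0,0],"fingers": 1}
  ]
}}

```text
t: 8.9
tool_pos: [0.6364, 0.0212, 0.0837]
orientation: [2.226, 2.215, -0.002]
force: [-0.7, 0.3, -0.6]
finger_gap: 0.0431
```

```bash
python3 -c "
from h import *
to(.6385,.0265,.0488)
wrist('w3.png',.095)"
```

```text
t 8.9 p [0.6364 0.0212 0.0837] gap 0.0431 F [-0.7  0.3 -0.6] ang err deg(tool) [ 0.02  0.12 -0.29]
slide [0.0054 0.002  0.0349] rows@55mm 0.6428565467610154
blue [304.  34.] [109  79] [0.6585 0.1256]
blue [270. 181.] [84 54] [0.6402 0.0429]
white [281. 131.] [  192     0   197   274 23990] [0.6423 0.084 ]
white [264. 317.] [  201   256   127   118 11646] [0.6362 0.0082]
white [492. 331.] [ 459  306   53   63 1950] [7.317e-01 5.000e-04]
```

View pics/w3.png

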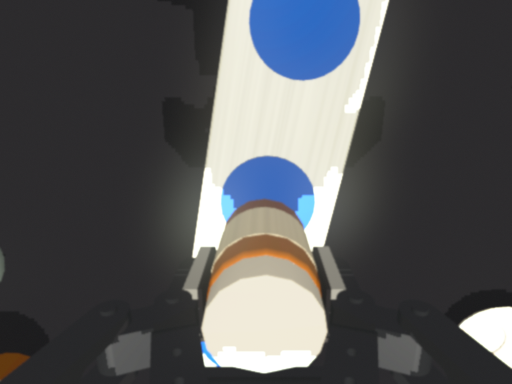

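Jar b hangs upright over mark_2, whose visible arc is at (268,185). I'll lower it.

Request:
{"fn": "servo_tool", "kwargs": {
  "increments": [
    {"slide": [0.005,0.002,0.012],"angular": [0,0,-0.3],"fingers": 1},
    {"slide": [0,0,0.01],"angular": [0,0,0],"fingers": 1},
    {"slide": [0,0,0.005],"angular": [0,0,0],"fingers": 1},
    {"slide": [0,0,0],"angular": [0,0,0],"fingers": 1},
    {"slide": [0,0,0],"angular": [0,0,0],"fingers": 1}
  ]
}}

```text
t: 9.57
tool_pos: [0.6388, 0.0258, 0.0556]
orientation: [2.22, 2.22, -0.001]
force: [-0.0, 0.2, -0.7]
finger_gap: 0.043
```

```bash
python3 -c "
from h import *
to(.6385,.0265,.0488)"
```

```text
t 9.57 p [0.6388 0.0258 0.0556] gap 0.043 F [-0.   0.2 -0.7] ang err deg(tool) [ 0.07  0.14 -0.  ]
slide [ 0.0007 -0.0003  0.0068] rows@55mm 0.12397127111437012
```

Request:
{"fn": "servo_tool", "kwargs": {
  "increments": [
    {"slide": [0.001,0,0.004],"angular": [0,0,0],"fingers": 1},
    {"slide": [0,0,0.002],"angular": [0,0,0],"fingers": 1},
    {"slide": [0,0,0],"angular": [0,0,0],"fingers": 1},
    {"slide": [0,0,0],"angular": [0,0,0],"fingers": 1}
  ]
}}

```text
t: 10.07
tool_pos: [0.6392, 0.0268, 0.0498]
orientation: [2.219, 2.219, -0.001]
force: [0.2, -0.4, -0.9]
finger_gap: 0.0427
```

```bash
python3 -c "
from h import *
to(.6385,.0265,.0488)"
```

```text
t 10.07 p [0.6392 0.0268 0.0498] gap 0.0427 F [ 0.2 -0.4 -0.9] ang err deg(tool) [ 0.12  0.15 -0.  ]
slide [-0.0003 -0.0007  0.001 ] rows@55mm 0.022353673910548474
```

Request:
{"fn": "servo_tool", "kwargs": {
  "increments": [
    {"slide": [0,0,0.0015],"angular": [0,0,0],"fingers": 1},
    {"slide": [0,0,0],"angular": [0,0,0],"fingers": 1},
    {"slide": [0,0,0],"angular": [0,0,0],"fingers": 0.4},
    {"slide": [0,0,0],"angular": [0,0,0],"fingers": 0},
    {"slide": [0,0,0],"angular": [0,0,0],"fingers": 0},
    {"slide": [0,0,0],"angular": [0,0,0],"fingers": 0},
    {"slide": [0,0,0],"angular": [0,0,0],"fingers": 0},
    {"slide": [0,0,-0.02],"angular": [0,0,0],"fingers": 0},
    {"slide": [0,0,-0.03],"angular": [0,0,0],"fingers": 0},
    {"slide": [0,0,-0.04],"angular": [0,0,0],"fingers": 0},
    {"slide": [0,0,-0.04],"angular": [0,0,0],"fingers": 0},
    {"slide": [0,0,0],"angular": [0,0,0],"fingers": 0},
    {"slide": [0,0,0],"angular": [0,0,0],"fingers": 0}
  ]
}}

```text
t: 11.7
tool_pos: [0.6397, 0.0271, 0.1898]
orientation: [2.216, 2.216, 0.005]
force: [0.5, 0.2, -0.2]
finger_gap: 0.0854
```

```bash
python3 -c "
from h import *
to(.434,.125,.20)
snap('scene','s1.png')
wrist('w4.png',.085)"
```

```text
t 11.7 p [0.6397 0.0271 0.1898] gap 0.0854 F [ 0.5  0.2 -0.2] ang err deg(tool) [ 0.44  0.2  -0.  ]
slide [ 0.0979 -0.2056 -0.0121] rows@55mm 4.146423906618986
blue [285.  50.] [68 74] [0.6582 0.1328]
blue [502. 219.] [ 26 117] [ 0.8732 -0.0193]
blue [242. 269.] [56 51] [ 0.6183 -0.0729]
blue [226. 350.] [52 39] [ 0.5985 -0.1732]
white [259. 179.] [  183     0   165   382 22743] [0.6372 0.0416]
white [427. 270.] [ 391  246   64   58 2289] [ 0.7669 -0.0316]
```

View pics/s1.png

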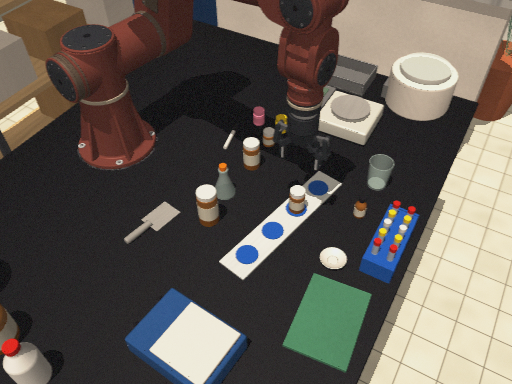

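View pics/w4.png

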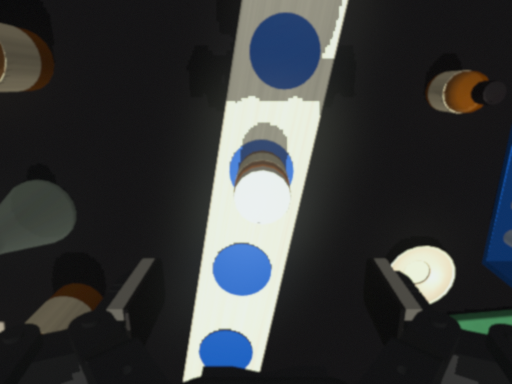

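Jar b stands on mark_2, with its cap at (262,195) in the wrist view. I'll check that position and move on to c.

```bash
python3 -c "
from h import *
print(back('wrist',262,195,.085), back('wrist',261.5,170,.01))
to(.434,.125,.20)"
```

```text
[0.63894659 0.02997687 0.085     ] [0.63870735 0.0303938  0.01      ]
t 11.8 p [0.6396 0.027  0.1893] gap 0.0856 F [ 0.8 -0.6  0.1] ang err deg(tool) [ 0.42  0.2  -0.  ]
slide [ 0.0979 -0.2056 -0.0125] rows@55mm 4.146118474467431
```

Request:
{"fn": "servo_tool", "kwargs": {
  "increments": [
    {"slide": [0.02,-0.04,0],"angular": [0.4,0.2,0],"fingers": 0},
    {"slide": [0.02,-0.04,0],"angular": [0,0,0],"fingers": 0},
    {"slide": [0.02,-0.04,0],"angular": [0,0,0],"fingers": 0},
    {"slide": [0.02,-0.04,0],"angular": [0,0,0],"fingers": 0},
    {"slide": [0.009,-0.02,0],"angular": [0,0,0],"fingers": 0},
    {"slide": [0,0,0],"angular": [0,0,0],"fingers": 0},
    {"slide": [0,0,0],"angular": [0,0,0],"fingers": 0}
  ]
}}

```text
t: 12.68
tool_pos: [0.4512, 0.1181, 0.1813]
orientation: [-2.216, -2.214, 0.011]
force: [0.5, 0.7, 0.7]
finger_gap: 0.0858
```

```bash
python3 -c "
from h import *
to(.434,.125,.14)
wrist('w5.png',.095)"
```

```text
t 12.68 p [0.4512 0.1181 0.1813] gap 0.0858 F [0.5 0.7 0.7] ang err deg(tool) [-0.66 -0.07 -0.05]
slide [ 0.0068 -0.0168  0.0415] rows@55mm 0.8232766828397914
blue [491. 162.] [46 65] [0.6513 0.1314]
blue [450. 256.] [61 52] [0.6298 0.0386]
white [237.  21.] [ 211    0   52   46 1967] [0.4348 0.2317]
white [103.  93.] [  80   43   47  104 1406] [0.3521 0.1918]
white [467. 202.] [ 408   81  104  250 9486] [0.5851 0.1228]
white [241. 196.] [ 205  161   72   70 3873] [0.4347 0.1266]
white [498. 311.] [481 292  31  40 830] [0.6221 0.0381]
```

View pics/w5.png

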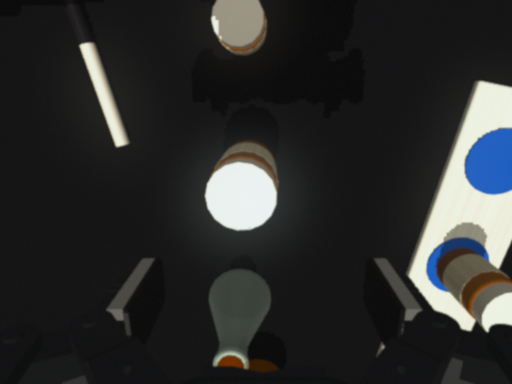

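Jar b's cap sits within about 1 mm of mark_2's centre. Jar c's cap, at (241,196), gives (.4345,.126).

Request:
{"fn": "servo_tool", "kwargs": {
  "increments": [
    {"slide": [0.004,-0.009,0.01],"angular": [-0.6,0,0],"fingers": 0},
    {"slide": [0.003,-0.007,0.01],"angular": [0,0,0],"fingers": 0},
    {"slide": [0,0,0.01],"angular": [0,0,0],"fingers": 0},
    {"slide": [0,0,0],"angular": [0,0,0],"fingers": 0},
    {"slide": [0,0,0],"angular": [0,0,0],"fingers": 0}
  ]
}}

```text
t: 13.35
tool_pos: [0.4368, 0.1238, 0.1494]
orientation: [-2.224, -2.216, 0.002]
force: [-0.3, -0.5, 0.1]
finger_gap: 0.0854
```

```bash
python3 -c "
from h import *
to(.4345,.126,.052)"
```

```text
t 13.35 p [0.4368 0.1238 0.1494] gap 0.0854 F [-0.3 -0.5  0.1] ang err deg(tool) [-0.15 -0.06 -0.21]
slide [ 0.0021 -0.002   0.0974] rows@55mm 1.771005143870251
```

Request:
{"fn": "servo_tool", "kwargs": {
  "increments": [
    {"slide": [0.002,-0.002,0.02],"angular": [-0.1,0,-0.2],"fingers": 0},
    {"slide": [0,0,0.025],"angular": [0,0,0],"fingers": 0},
    {"slide": [0,0,0.025],"angular": [0,0,0],"fingers": 0},
    {"slide": [0,0,0.01],"angular": [0,0,0],"fingers": 0},
    {"slide": [0,0,0],"angular": [0,0,0],"fingers": 0},
    {"slide": [0,0,0],"angular": [0,0,0],"fingers": 0}
  ]
}}

```text
t: 14.1
tool_pos: [0.438, 0.1255, 0.0709]
orientation: [2.22, 2.219, 0.006]
force: [-0.0, 0.5, -0.0]
finger_gap: 0.0855
```

```bash
python3 -c "
from h import *
to(.4345,.126,.052)"
```

```text
t 14.1 p [0.438  0.1255 0.0709] gap 0.0855 F [-0.   0.5 -0. ] ang err deg(tool) [ 0.26 -0.05 -0.03]
slide [ 0.0005 -0.0035  0.0189] rows@55mm 0.35008383543738203
```

Request:
{"fn": "servo_tool", "kwargs": {
  "increments": [
    {"slide": [0,-0.003,0.01],"angular": [0.2,0,0],"fingers": 0},
    {"slide": [0,0,0.007],"angular": [0,0,0],"fingers": 0},
    {"slide": [0,0,0],"angular": [0,0,0],"fingers": 0},
    {"slide": [0,0,0],"angular": [0,0,0],"fingers": 0.3},
    {"slide": [0,0,0],"angular": [0,0,0],"fingers": 0.6},
    {"slide": [0,0,0],"angular": [0,0,0],"fingers": 0.8},
    {"slide": [0,0,0],"angular": [0,0,0],"fingers": 1},
    {"slide": [0,0,0],"angular": [0,0,0],"fingers": 1},
    {"slide": [0,0,0],"angular": [0,0,0],"fingers": 1}
  ],
  "newtons": 45
}}

```text
t: 15.22
tool_pos: [0.4358, 0.1255, 0.0545]
orientation: [2.221, 2.22, 0.004]
force: [-0.7, 0.4, 0.3]
finger_gap: 0.0491
```

```bash
python3 -c "
from h import *
to(.618,-.0755,.11)"
```

```text
t 15.22 p [0.4358 0.1255 0.0545] gap 0.0491 F [-0.7  0.4  0.3] ang err deg(tool) [ 0.18 -0.04 -0.03]
slide [-0.2008  0.1824 -0.055 ] rows@55mm 5.033729468946717
```

Request:
{"fn": "servo_tool", "kwargs": {
  "increments": [
    {"slide": [0,0,-0.02],"angular": [0.2,0,0],"fingers": 1},
    {"slide": [0,0,-0.03],"angular": [0,0,0],"fingers": 1},
    {"slide": [0,0,-0.02],"angular": [0,0,0],"fingers": 1},
    {"slide": [-0.015,0.012,0],"angular": [0,0,0],"fingers": 1},
    {"slide": [-0.03,0.025,0],"angular": [0,0,0],"fingers": 1},
    {"slide": [-0.03,0.028,0],"angular": [0,0,0],"fingers": 1},
    {"slide": [-0.03,0.028,0],"angular": [0,0,0],"fingers": 1},
    {"slide": [-0.03,0.028,0],"angular": [0,0,0],"fingers": 1},
    {"slide": [-0.02,0.018,0],"angular": [0,0,0],"fingers": 1},
    {"slide": [0,0,0],"angular": [0,0,0],"fingers": 1},
    {"slide": [0,0,0],"angular": [0,0,0],"fingers": 1}
  ]
}}

```text
t: 16.6
tool_pos: [0.5772, -0.0403, 0.1143]
orientation: [-2.217, -2.213, 0.01]
force: [-0.1, -0.0, -0.7]
finger_gap: 0.049
```

```bash
python3 -c "
from h import *
to(.618,-.0755,.09)"
```

```text
t 16.6 p [ 0.5772 -0.0403  0.1143] gap 0.049 F [-0.1 -0.  -0.7] ang err deg(tool) [-0.62 -0.12 -0.11]
slide [-0.0351  0.0411  0.0238] rows@55mm 1.0740283475880252
```

Request:
{"fn": "servo_tool", "kwargs": {
  "increments": [
    {"slide": [-0.018,0.02,0],"angular": [-0.5,-0.1,0],"fingers": 1},
    {"slide": [-0.016,0.018,0.01],"angular": [0,0,0],"fingers": 1},
    {"slide": [0,0,0.005],"angular": [0,0,0],"fingers": 1},
    {"slide": [0,0,0],"angular": [0,0,0],"fingers": 1},
    {"slide": [0,0,0],"angular": [0,0,0],"fingers": 1}
  ]
}}

```text
t: 17.23
tool_pos: [0.6131, -0.0717, 0.0973]
orientation: [-2.216, -2.22, 0.003]
force: [-0.4, -0.2, -1.4]
finger_gap: 0.0493
```

```bash
python3 -c "
from h import *
to(.6185,-.0745,.065)"
```

```text
t 17.23 p [ 0.6131 -0.0717  0.0973] gap 0.0493 F [-0.4 -0.2 -1.4] ang err deg(tool) [-0.26 -0.09  0.11]
slide [-0.0028  0.0055  0.0323] rows@55mm 0.5979544830394766
```

Request:
{"fn": "servo_tool", "kwargs": {
  "increments": [
    {"slide": [-0.003,0.005,0.012],"angular": [-0.2,0,0.1],"fingers": 1},
    {"slide": [0,0,0.01],"angular": [0,0,0],"fingers": 1},
    {"slide": [0,0,0.002],"angular": [0,0,0],"fingers": 1},
    {"slide": [0,0,0],"angular": [0,0,0],"fingers": 1},
    {"slide": [0,0,0],"angular": [0,0,0],"fingers": 1}
  ]
}}

```text
t: 17.85
tool_pos: [0.6179, -0.074, 0.0718]
orientation: [-2.219, -2.221, -0.001]
force: [0.1, 0.8, -1.8]
finger_gap: 0.0488
```

```bash
python3 -c "
from h import *
to(.6185,-.0745,.065)"
```

```text
t 17.85 p [ 0.6179 -0.074   0.0718] gap 0.0488 F [ 0.1  0.8 -1.8] ang err deg(tool) [-0.05 -0.09  0.06]
slide [-0.0005  0.0006  0.0068] rows@55mm 0.12442820617121751
```

Request:
{"fn": "servo_tool", "kwargs": {
  "increments": [
    {"slide": [0,0,0.004],"angular": [0,0,0],"fingers": 1},
    {"slide": [0,0,0.002],"angular": [0,0,0],"fingers": 1},
    {"slide": [0,0,0],"angular": [0,0,0],"fingers": 1},
    {"slide": [0,0,0.001],"angular": [0,0,0],"fingers": 1},
    {"slide": [0,0,0],"angular": [0,0,0],"fingers": 1}
  ]
}}

```text
t: 18.48
tool_pos: [0.6182, -0.0741, 0.0649]
orientation: [-2.22, -2.222, -0.002]
force: [0.1, 0.2, -2.2]
finger_gap: 0.0483
```

```bash
python3 -c "
from h import *
to(.6185,-.0745,.065)"
```

```text
t 18.48 p [ 0.6182 -0.0741  0.0649] gap 0.0483 F [ 0.1  0.2 -2.2] ang err deg(tool) [ 0.   -0.08  0.05]
slide [-0.0004  0.0003 -0.0001] rows@55mm 0.008675906150415429
```

Request:
{"fn": "servo_tool", "kwargs": {
  "increments": [
    {"slide": [0,0,0.001],"angular": [0,0,0],"fingers": 1},
    {"slide": [0,0,0],"angular": [0,0,0],"fingers": 1},
    {"slide": [0,0,0],"angular": [0,0,0],"fingers": 0.3},
    {"slide": [0,0,0],"angular": [0,0,0],"fingers": 0},
    {"slide": [0,0,0],"angular": [0,0,0],"fingers": 0},
    {"slide": [0,0,0],"angular": [0,0,0],"fingers": 0},
    {"slide": [0,0,0],"angular": [0,0,0],"fingers": 0},
    {"slide": [0,0,-0.02],"angular": [0,0,0],"fingers": 0},
    {"slide": [0,0,-0.03],"angular": [0,0,0],"fingers": 0},
    {"slide": [0,0,-0.04],"angular": [0,0,0],"fingers": 0},
    {"slide": [0,0,-0.035],"angular": [0,0,0],"fingers": 0},
    {"slide": [0,0,0],"angular": [0,0,0],"fingers": 0},
    {"slide": [0,0,0],"angular": [0,0,0],"fingers": 0}
  ]
}}

```text
t: 20.1
tool_pos: [0.6191, -0.0746, 0.2007]
orientation: [2.217, 2.219, 0.006]
force: [1.1, 0.4, -1.1]
finger_gap: 0.0853
```

```bash
python3 -c "
from h import *
wrist('w6.png',.105)
to(.439,-.1225,.20)"
```

```text
blue [260.  58.] [21 61] [0.6166 0.0264]
blue [243. 266.] [55 49] [ 0.5989 -0.1766]
white [268. 146.] [  197     0   151   321 22227] [ 0.6226 -0.0348]
white [452. 177.] [ 416  142   74   70 4014] [ 0.7486 -0.0558]
white [ 22. 272.] [   0  236   52   70 2949] [ 0.4406 -0.1283]
t 20.15 p [ 0.6192 -0.0746  0.2009] gap 0.0855 F [-1.4  0.6 -0.2] ang err deg(tool) [0.36 0.05 0.05]
slide [-0.0477 -0.1803 -0.0002] rows@55mm 3.390510363789642
```

View pics/w6.png

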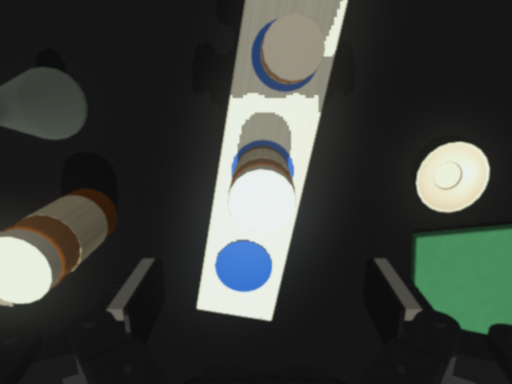

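Jar c stands upright and centred on mark_3, with its cap at (262,199). Next is d.

Request:
{"fn": "servo_tool", "kwargs": {
  "increments": [
    {"slide": [-0.01,-0.04,0],"angular": [0.3,0,0],"fingers": 0},
    {"slide": [-0.01,-0.04,0],"angular": [0,0,0],"fingers": 0},
    {"slide": [-0.01,-0.04,0],"angular": [0,0,0],"fingers": 0},
    {"slide": [-0.01,-0.035,0],"angular": [0,0,0],"fingers": 0},
    {"slide": [-0.005,-0.01,0],"angular": [0,0,0],"fingers": 0},
    {"slide": [0,0,0],"angular": [0,0,0],"fingers": 0},
    {"slide": [0,0,0],"angular": [0,0,0],"fingers": 0}
  ]
}}

```text
t: 21.02
tool_pos: [0.4481, -0.1194, 0.1942]
orientation: [-2.215, -2.218, 0.004]
force: [0.2, 0.3, -0.5]
finger_gap: 0.0853
```

```bash
python3 -c "
from h import *
to(.439,-.1225,.165)
wrist('w7.png',.115)"
```

```text
t 21.02 p [ 0.4481 -0.1194  0.1942] gap 0.0853 F [ 0.2  0.3 -0.5] ang err deg(tool) [-0.41 -0.18  0.08]
slide [-0.0032 -0.0089  0.0292] rows@55mm 0.5584462138043007
blue [482.  21.] [48 36] [0.6265 0.0106]
blue [436. 123.] [51 65] [ 0.6016 -0.0724]
blue [417. 230.] [59 55] [ 0.5985 -0.1763]
white [440. 142.] [  359     0   153   291 14949] [ 0.555  -0.0735]
white [232.  48.] [207  21  40  40 310] [ 0.4293 -0.0208]
white [504. 145.] [494 113  18  62 816] [ 0.594  -0.0754]
white [255. 213.] [ 215  175   82   78 4994] [ 0.4419 -0.1205]
white [135. 225.] [ 103  184   69   86 4729] [ 0.3624 -0.1287]
```

Request:
{"fn": "servo_tool", "kwargs": {
  "increments": [
    {"slide": [-0.002,-0.007,0.015],"angular": [-0.4,-0.1,0],"fingers": 0},
    {"slide": [0,0,0.01],"angular": [0,0,0],"fingers": 0},
    {"slide": [0,0,0],"angular": [0,0,0],"fingers": 0},
    {"slide": [0,0,0],"angular": [0,0,0],"fingers": 0}
  ]
}}

```text
t: 21.58
tool_pos: [0.443, -0.1206, 0.1685]
orientation: [-2.216, -2.224, -0.002]
force: [0.3, 0.0, 1.2]
finger_gap: 0.0854
```

```bash
python3 -c "
from h import *
to(.4405,-.1215,.068)"
```

```text
t 21.57 p [ 0.443  -0.1206  0.1685] gap 0.0854 F [0.3 0.  1.2] ang err deg(tool) [-0.02 -0.11  0.21]
slide [-0.001  -0.0024  0.1005] rows@55mm 1.8285971730861328
```

Request:
{"fn": "servo_tool", "kwargs": {
  "increments": [
    {"slide": [-0.001,-0.002,0.02],"angular": [0,0,0.2],"fingers": 0},
    {"slide": [0,-0.001,0.025],"angular": [0,0,0],"fingers": 0},
    {"slide": [0,-0.001,0.025],"angular": [0,0,0],"fingers": 0},
    {"slide": [0,0,0.01],"angular": [0,0,0],"fingers": 0},
    {"slide": [0,0,0],"angular": [0,0,0],"fingers": 0},
    {"slide": [0,0,0],"angular": [0,0,0],"fingers": 0}
  ]
}}

```text
t: 22.32
tool_pos: [0.439, -0.1216, 0.0842]
orientation: [-2.221, -2.22, -0.002]
force: [0.2, -0.4, 0.3]
finger_gap: 0.0851
```

```bash
python3 -c "
from h import *
to(.4405,-.1215,.068)"
```

```text
t 22.32 p [ 0.439  -0.1216  0.0842] gap 0.0851 F [ 0.2 -0.4  0.3] ang err deg(tool) [ 0.   -0.1  -0.02]
slide [0.0001 0.0015 0.0162] rows@55mm 0.29581786463963994
```

Request:
{"fn": "servo_tool", "kwargs": {
  "increments": [
    {"slide": [0,0.001,0.01],"angular": [0,0,0],"fingers": 0},
    {"slide": [0,0,0.004],"angular": [0,0,0],"fingers": 0},
    {"slide": [0,0,0],"angular": [0,0,0],"fingers": 0},
    {"slide": [0,0,0],"angular": [0,0,0],"fingers": 0.3},
    {"slide": [0,0,0],"angular": [0,0,0],"fingers": 0.6},
    {"slide": [0,0,0],"angular": [0,0,0],"fingers": 0.8},
    {"slide": [0,0,0],"angular": [0,0,0],"fingers": 1},
    {"slide": [0,0,0],"angular": [0,0,0],"fingers": 1},
    {"slide": [0,0,0],"angular": [0,0,0],"fingers": 1}
  ],
  "newtons": 50
}}

```text
t: 23.45
tool_pos: [0.4413, -0.1223, 0.0712]
orientation: [2.22, 2.22, 0.003]
force: [0.9, 1.0, 0.5]
finger_gap: 0.0551
```

```bash
python3 -c "
from h import *
to(.5988,-.177,.12)"
```

```text
t 23.45 p [ 0.4413 -0.1223  0.0712] gap 0.0551 F [0.9 1.  0.5] ang err deg(tool) [ 0.16 -0.01 -0.01]
slide [-0.0547  0.1576 -0.0483] rows@55mm 3.158238806710626
```

Request:
{"fn": "servo_tool", "kwargs": {
  "increments": [
    {"slide": [0,0,-0.02],"angular": [0.2,0,0],"fingers": 1},
    {"slide": [0,0,-0.02],"angular": [0,0,0],"fingers": 1},
    {"slide": [0,0,-0.01],"angular": [0,0,0],"fingers": 1},
    {"slide": [-0.005,0.015,0],"angular": [0,0,0],"fingers": 1},
    {"slide": [-0.01,0.028,0],"angular": [0,0,0],"fingers": 1},
    {"slide": [-0.01,0.028,0],"angular": [0,0,0],"fingers": 1},
    {"slide": [-0.01,0.028,0],"angular": [0,0,0],"fingers": 1},
    {"slide": [-0.01,0.02,0],"angular": [0,0,0],"fingers": 1},
    {"slide": [-0.005,0.01,0],"angular": [0,0,0],"fingers": 1},
    {"slide": [0,0,0],"angular": [0,0,0],"fingers": 1},
    {"slide": [0,0,0],"angular": [0,0,0],"fingers": 1}
  ]
}}

```text
t: 24.82
tool_pos: [0.57, -0.1716, 0.1151]
orientation: [-2.214, -2.213, 0.006]
force: [-1.0, 0.1, -4.0]
finger_gap: 0.0548
```

```bash
python3 -c "
from h import *
to(.5988,-.178,.0812)"
```

```text
t 24.82 p [ 0.57   -0.1716  0.1151] gap 0.0548 F [-1.   0.1 -4. ] ang err deg(tool) [-0.6  -0.3  -0.02]
slide [-0.0066  0.0291  0.0336] rows@55mm 0.8172692255921781
```

Request:
{"fn": "servo_tool", "kwargs": {
  "increments": [
    {"slide": [-0.003,0.014,0],"angular": [-0.5,-0.3,0],"fingers": 1},
    {"slide": [-0.003,0.012,0.007],"angular": [0,0,0],"fingers": 1},
    {"slide": [0,0,0.005],"angular": [0,0,0],"fingers": 1},
    {"slide": [0,0,0],"angular": [0,0,0],"fingers": 1},
    {"slide": [0,0,0],"angular": [0,0,0],"fingers": 1}
  ]
}}

```text
t: 25.45
tool_pos: [0.597, -0.1772, 0.1036]
orientation: [2.221, 2.221, -0.001]
force: [-0.2, -0.3, -2.9]
finger_gap: 0.0547
```

```bash
python3 -c "
from h import *
to(.5988,-.178,.0812)"
```

```text
t 25.45 p [ 0.597  -0.1772  0.1036] gap 0.0547 F [-0.2 -0.3 -2.9] ang err deg(tool) [ 0.03  0.06 -0.  ]
slide [-0.0008  0.0018  0.0224] rows@55mm 0.4086342365970061
```

Request:
{"fn": "servo_tool", "kwargs": {
  "increments": [
    {"slide": [-0.001,0.001,0.008],"angular": [0,0,0],"fingers": 1},
    {"slide": [0,0,0.006],"angular": [0,0,0],"fingers": 1},
    {"slide": [0,0,0.001],"angular": [0,0,0],"fingers": 1},
    {"slide": [0,0,0],"angular": [0,0,0],"fingers": 1},
    {"slide": [0,0,0],"angular": [0,0,0],"fingers": 1}
  ]
}}

```text
t: 26.08
tool_pos: [0.5977, -0.1782, 0.0877]
orientation: [2.221, 2.22, -0.001]
force: [0.6, 0.2, -3.5]
finger_gap: 0.0549
```

```bash
python3 -c "
from h import *
to(.5988,-.178,.0812)"
```

```text
t 26.07 p [ 0.5977 -0.1782  0.0877] gap 0.0549 F [ 0.6  0.2 -3.5] ang err deg(tool) [ 0.03  0.07 -0.01]
slide [0.0002 0.001  0.0065] rows@55mm 0.12013447665383448
```

Request:
{"fn": "servo_tool", "kwargs": {
  "increments": [
    {"slide": [0,0.001,0.004],"angular": [0,0,0],"fingers": 1},
    {"slide": [0,0,0.002],"angular": [0,0,0],"fingers": 1},
    {"slide": [0,0,0],"angular": [0,0,0],"fingers": 1},
    {"slide": [0,0,0.001],"angular": [0,0,0],"fingers": 1},
    {"slide": [0,0,0],"angular": [0,0,0],"fingers": 1}
  ]
}}

```text
t: 26.7
tool_pos: [0.5993, -0.1785, 0.0814]
orientation: [2.22, 2.219, -0.0]
force: [-0.4, -0.5, -4.5]
finger_gap: 0.0546
```

```bash
python3 -c "
from h import *
to(.5988,-.178,.0812)"
```

```text
t 26.7 p [ 0.5993 -0.1785  0.0814] gap 0.0546 F [-0.4 -0.5 -4.5] ang err deg(tool) [ 0.09  0.11 -0.01]
slide [ 0.0005 -0.0005  0.0002] rows@55mm 0.012622923557109256
```

Request:
{"fn": "servo_tool", "kwargs": {
  "increments": [
    {"slide": [0,0,0.001],"angular": [0,0,0],"fingers": 1},
    {"slide": [0,0,0],"angular": [0,0,0],"fingers": 1},
    {"slide": [0,0,0],"angular": [0,0,0],"fingers": 0.3},
    {"slide": [0,0,0],"angular": [0,0,0],"fingers": 0},
    {"slide": [0,0,0],"angular": [0,0,0],"fingers": 0},
    {"slide": [0,0,0],"angular": [0,0,0],"fingers": 0},
    {"slide": [0,0,0],"angular": [0,0,0],"fingers": 0},
    {"slide": [0,0,-0.02],"angular": [0,0,0],"fingers": 0},
    {"slide": [0,0,-0.03],"angular": [0,0,0],"fingers": 0},
    {"slide": [0,0,-0.04],"angular": [0,0,0],"fingers": 0},
    {"slide": [0,0,-0.03],"angular": [0,0,0],"fingers": 0},
    {"slide": [0,0,0],"angular": [0,0,0],"fingers": 0},
    {"slide": [0,0,0],"angular": [0,0,0],"fingers": 0}
  ]
}}

```text
t: 28.32
tool_pos: [0.6, -0.1788, 0.212]
orientation: [2.215, 2.215, 0.003]
force: [-0.5, -1.0, -0.1]
finger_gap: 0.0853
```

```bash
python3 -c "
from h import *
wrist('w8.png',.125)
to(.434,.240,.22)"
```

```text
blue [188. 372.] [25 20] [ 0.5092 -0.4329]
blue [346. 376.] [34  9] [ 0.7021 -0.4415]
white [273. 115.] [  211     0   133   243 17720] [ 0.6064 -0.1187]
white [482.  60.] [ 447   18   65   83 4430] [ 0.7301 -0.0866]
white [  7. 173.] [   0  128   16   86 1169] [ 0.434  -0.1549]
t 28.38 p [ 0.6001 -0.1788  0.2121] gap 0.0852 F [ 0.1 -0.1  0. ] ang err deg(tool) [ 0.45  0.31 -0.01]
slide [ 0.4187 -0.1661 -0.0115] rows@55mm 8.192903080475388
```

View pics/w8.png

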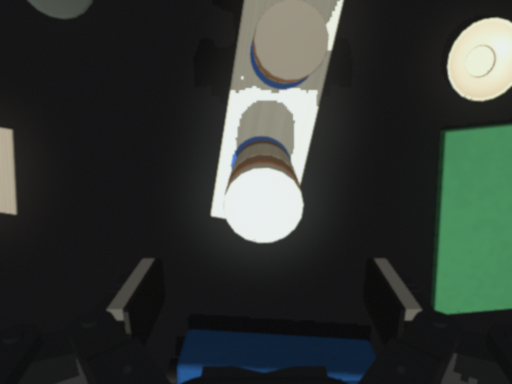

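Jar d stands on mark_4, with its cap at (264,204). Next is a, travelling high.

Request:
{"fn": "servo_tool", "kwargs": {
  "increments": [
    {"slide": [0.03,-0.035,0],"angular": [0.4,0.3,0],"fingers": 0},
    {"slide": [0.05,-0.04,0],"angular": [0,0,0],"fingers": 0},
    {"slide": [0.05,-0.03,0],"angular": [0,0,0],"fingers": 0},
    {"slide": [0.05,-0.02,0],"angular": [0,0,0],"fingers": 0},
    {"slide": [0.05,-0.01,0],"angular": [0,0,0],"fingers": 0},
    {"slide": [0.05,-0.005,0],"angular": [0,0,0],"fingers": 0},
    {"slide": [0.05,0,0],"angular": [0,0,0],"fingers": 0},
    {"slide": [0.03,0,0],"angular": [0,0,0],"fingers": 0},
    {"slide": [0,0,0],"angular": [0,0,0],"fingers": 0},
    {"slide": [0,0,0],"angular": [0,0,0],"fingers": 0}
  ]
}}

```text
t: 29.62
tool_pos: [0.4513, 0.1907, 0.2022]
orientation: [-2.215, -2.211, 0.011]
force: [-0.3, -0.1, -0.3]
finger_gap: 0.0854
```

```bash
python3 -c "
from h import *
to(.434,.240,.18)"
```

```text
t 29.62 p [0.4513 0.1907 0.2022] gap 0.0854 F [-0.3 -0.1 -0.3] ang err deg(tool) [-0.75 -0.17 -0.1 ]
slide [ 0.0493 -0.0171  0.0226] rows@55mm 1.0330758641446436
```

Request:
{"fn": "servo_tool", "kwargs": {
  "increments": [
    {"slide": [0.022,-0.008,0.01],"angular": [-0.7,-0.1,0],"fingers": 0},
    {"slide": [0.02,-0.006,0.01],"angular": [0,0,0],"fingers": 0},
    {"slide": [0,0,0],"angular": [0,0,0],"fingers": 0},
    {"slide": [0,0,0],"angular": [0,0,0],"fingers": 0}
  ]
}}

```text
t: 30.12
tool_pos: [0.4377, 0.2294, 0.1812]
orientation: [-2.229, -2.212, 0.002]
force: [0.3, -0.5, 0.3]
finger_gap: 0.0853
```

```bash
python3 -c "
from h import *
to(.434,.240,.08)
wrist('w9.png',.055)"
```

```text
t 30.12 p [0.4377 0.2294 0.1812] gap 0.0853 F [ 0.3 -0.5  0.3] ang err deg(tool) [-0.1   0.01 -0.43]
slide [ 0.0106 -0.0036  0.1012] rows@55mm 1.8505712192554635
blue [486. 270.] [54 52] [0.6567 0.1325]
white [140.  72.] [ 116   48   48   48 1743] [0.3508 0.3172]
white [257. 176.] [ 233  153   48   47 1767] [0.4319 0.2409]
white [132. 217.] [ 111  176   43   84 1181] [0.3319 0.2078]
white [474. 271.] [ 430  203   82  132 5455] [0.6139 0.1575]
```

View pics/w9.png

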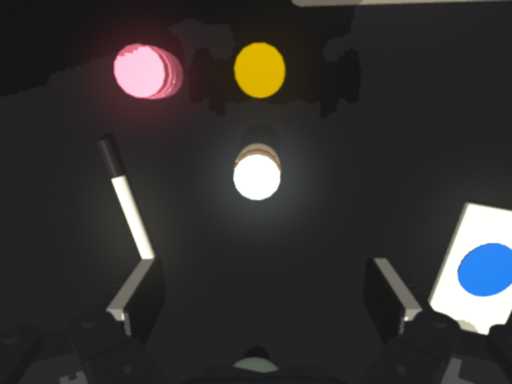

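Jar a's cap is at (257,176), which gives (.433,.2405). The yellow look-alike at (260,70) is clear of the fingers.

Request:
{"fn": "servo_tool", "kwargs": {
  "increments": [
    {"slide": [0.01,-0.004,0.02],"angular": [0,0,-0.4],"fingers": 0},
    {"slide": [0,0,0.03],"angular": [0,0,0],"fingers": 0},
    {"slide": [0,0,0.03],"angular": [0,0,0],"fingers": 0},
    {"slide": [0,0,0],"angular": [0,0,0],"fingers": 0},
    {"slide": [0,0,0],"angular": [0,0,0],"fingers": 0}
  ]
}}

```text
t: 30.8
tool_pos: [0.4334, 0.2393, 0.0967]
orientation: [-2.223, -2.218, 0.002]
force: [1.0, 0.5, -0.1]
finger_gap: 0.085
```

```bash
python3 -c "
from h import *
to(.433,.2405,.024)"
```

```text
t 30.8 p [0.4334 0.2393 0.0967] gap 0.085 F [ 1.   0.5 -0.1] ang err deg(tool) [-0.1   0.   -0.13]
slide [ 0.0012 -0.0003  0.0727] rows@55mm 1.322613433677641
```

Request:
{"fn": "servo_tool", "kwargs": {
  "increments": [
    {"slide": [0.001,0,0.02],"angular": [0,0,0],"fingers": 0},
    {"slide": [0,0,0.02],"angular": [0,0,0],"fingers": 0},
    {"slide": [0,0,0.015],"angular": [0,0,0],"fingers": 0},
    {"slide": [0,0,0],"angular": [0,0,0],"fingers": 0},
    {"slide": [0,0,0],"angular": [0,0,0],"fingers": 0}
  ]
}}

```text
t: 31.42
tool_pos: [0.4371, 0.2414, 0.0459]
orientation: [2.222, 2.217, 0.009]
force: [0.6, 0.1, -0.7]
finger_gap: 0.0854
```

```bash
python3 -c "
from h import *
to(.433,.2405,.024)"
```

```text
t 31.43 p [0.4371 0.2414 0.0459] gap 0.0854 F [ 0.6  0.1 -0.7] ang err deg(tool) [ 0.34 -0.11 -0.13]
slide [-0.0009 -0.0042  0.0218] rows@55mm 0.40442293315019207
```

Request:
{"fn": "servo_tool", "kwargs": {
  "increments": [
    {"slide": [-0.001,-0.003,0.01],"angular": [0.3,0,0],"fingers": 0},
    {"slide": [0,0,0.008],"angular": [0,0,0],"fingers": 0},
    {"slide": [0,0,0.002],"angular": [0,0,0],"fingers": 0},
    {"slide": [0,0,0],"angular": [0,0,0],"fingers": 0}
  ]
}}

```text
t: 31.92
tool_pos: [0.4346, 0.2405, 0.0255]
orientation: [-2.224, -2.219, -0.004]
force: [-0.3, -0.3, 0.4]
finger_gap: 0.085
```

```bash
python3 -c "
from h import *
to(.433,.2405,.024)"
```

```text
t 31.93 p [0.4346 0.2405 0.0255] gap 0.085 F [-0.3 -0.3  0.4] ang err deg(tool) [ 0.1  -0.13 -0.13]
slide [ 0.     -0.0016  0.0015] rows@55mm 0.03956369248063254
```

Request:
{"fn": "servo_tool", "kwargs": {
  "increments": [
    {"slide": [0,-0.001,0.001],"angular": [0,0,0],"fingers": 0.3},
    {"slide": [0,0,0],"angular": [0,0,0],"fingers": 0.6},
    {"slide": [0,0,0],"angular": [0,0,0],"fingers": 0.8},
    {"slide": [0,0,0],"angular": [0,0,0],"fingers": 1},
    {"slide": [0,0,0],"angular": [0,0,0],"fingers": 1},
    {"slide": [0,0,0],"angular": [0,0,0],"fingers": 1},
    {"slide": [0,0,0],"angular": [0,0,0],"fingers": 1}
  ],
  "newtons": 40
}}

```text
t: 32.8
tool_pos: [0.4338, 0.2406, 0.025]
orientation: [-2.224, -2.219, -0.005]
force: [-0.1, 0.3, 0.1]
finger_gap: 0.0364
```

```bash
python3 -c "
from h import *
to(.658,.131,.1)"
```

```text
t 32.8 p [0.4338 0.2406 0.025 ] gap 0.0364 F [-0.1  0.3  0.1] ang err deg(tool) [ 0.14 -0.14 -0.13]
slide [-0.1089  0.2246 -0.0747] rows@55mm 4.737040849063689
```

Request:
{"fn": "servo_tool", "kwargs": {
  "increments": [
    {"slide": [0,0,-0.02],"angular": [0,0,0],"fingers": 1},
    {"slide": [0,0,-0.03],"angular": [0,0,0],"fingers": 1},
    {"slide": [0,0,-0.02],"angular": [0,0,0],"fingers": 1},
    {"slide": [-0.005,0.015,0],"angular": [0,0,0],"fingers": 1},
    {"slide": [-0.015,0.03,0],"angular": [0,0,0],"fingers": 1},
    {"slide": [-0.015,0.03,0],"angular": [0,0,0],"fingers": 1},
    {"slide": [-0.015,0.03,0],"angular": [0,0,0],"fingers": 1},
    {"slide": [-0.015,0.03,0],"angular": [0,0,0],"fingers": 1},
    {"slide": [-0.015,0.03,0],"angular": [0,0,0],"fingers": 1},
    {"slide": [-0.01,0.02,0],"angular": [0,0,0],"fingers": 1},
    {"slide": [0,0,0],"angular": [0,0,0],"fingers": 1},
    {"slide": [0,0,0],"angular": [0,0,0],"fingers": 1}
  ]
}}

```text
t: 34.3
tool_pos: [0.6257, 0.1426, 0.084]
orientation: [-2.222, -2.213, 0.006]
force: [0.1, -0.1, -1.2]
finger_gap: 0.0361
```

```bash
python3 -c "
from h import *
to(.658,.131,.06)"
```

```text
t 34.3 p [0.6257 0.1426 0.084 ] gap 0.0361 F [ 0.1 -0.1 -1.2] ang err deg(tool) [-0.39 -0.07 -0.22]
slide [-0.0115  0.0326  0.0238] rows@55mm 0.7624083157925914
```

Request:
{"fn": "servo_tool", "kwargs": {
  "increments": [
    {"slide": [-0.006,0.016,0],"angular": [-0.3,0,-0.2],"fingers": 1},
    {"slide": [-0.005,0.014,0.008],"angular": [0,0,0],"fingers": 1},
    {"slide": [0,0,0.008],"angular": [0,0,0],"fingers": 1},
    {"slide": [0,0,0],"angular": [0,0,0],"fingers": 1},
    {"slide": [0,0,0],"angular": [0,0,0],"fingers": 1}
  ]
}}

```text
t: 34.92
tool_pos: [0.6527, 0.1336, 0.0659]
orientation: [-2.215, -2.222, 0.003]
force: [0.4, 0.2, -1.2]
finger_gap: 0.0362
```

```bash
python3 -c "
from h import *
to(.658,.131,.0353)"
```

```text
t 34.92 p [0.6527 0.1336 0.0659] gap 0.0362 F [ 0.4  0.2 -1.2] ang err deg(tool) [-0.26 -0.08  0.17]
slide [-0.0026  0.0054  0.0305] rows@55mm 0.5659766165051627
```

Request:
{"fn": "servo_tool", "kwargs": {
  "increments": [
    {"slide": [-0.002,0.005,0.012],"angular": [-0.2,0,0.1],"fingers": 1},
    {"slide": [0,0,0.009],"angular": [0,0,0],"fingers": 1},
    {"slide": [0,0,0.001],"angular": [0,0,0],"fingers": 1},
    {"slide": [0,0,0],"angular": [0,0,0],"fingers": 1},
    {"slide": [0,0,0],"angular": [0,0,0],"fingers": 1}
  ]
}}

```text
t: 35.55
tool_pos: [0.6575, 0.1319, 0.0425]
orientation: [-2.219, -2.222, -0.001]
force: [0.1, -0.4, -0.4]
finger_gap: 0.0366
```

```bash
python3 -c "
from h import *
to(.658,.131,.0353)"
```

```text
t 35.55 p [0.6575 0.1319 0.0425] gap 0.0366 F [ 0.1 -0.4 -0.4] ang err deg(tool) [-0.05 -0.08  0.08]
slide [-0.0009  0.0005  0.0072] rows@55mm 0.13285334007775032
```

Request:
{"fn": "servo_tool", "kwargs": {
  "increments": [
    {"slide": [-0.001,0,0.004],"angular": [0,0,0],"fingers": 1},
    {"slide": [0,0,0.002],"angular": [0,0,0],"fingers": 1},
    {"slide": [0,0,0],"angular": [0,0,0],"fingers": 1},
    {"slide": [0,0,0.001],"angular": [0,0,0],"fingers": 1},
    {"slide": [0,0,0],"angular": [0,0,0],"fingers": 1}
  ]
}}

```text
t: 36.17
tool_pos: [0.6578, 0.1308, 0.0356]
orientation: [-2.219, -2.222, -0.002]
force: [-0.4, 0.6, -0.8]
finger_gap: 0.0369
```

```bash
python3 -c "
from h import *
to(.658,.131,.0353)"
```

```text
t 36.17 p [0.6578 0.1308 0.0356] gap 0.0369 F [-0.4  0.6 -0.8] ang err deg(tool) [ 0.   -0.09  0.08]
slide [0.0002 0.0002 0.0003] rows@55mm 0.007104894526374601
```

Then I'll release, rise, and move back out of the cameras' view.

Request:
{"fn": "servo_tool", "kwargs": {
  "increments": [
    {"slide": [0,0,0.001],"angular": [0,0,0],"fingers": 1},
    {"slide": [0,0,0],"angular": [0,0,0],"fingers": 1},
    {"slide": [0,0,0],"angular": [0,0,0],"fingers": 0.3},
    {"slide": [0,0,0],"angular": [0,0,0],"fingers": 0},
    {"slide": [0,0,0],"angular": [0,0,0],"fingers": 0},
    {"slide": [0,0,0],"angular": [0,0,0],"fingers": 0},
    {"slide": [0,0,0],"angular": [0,0,0],"fingers": 0},
    {"slide": [0,0,-0.02],"angular": [0,0,0],"fingers": 0},
    {"slide": [0,0,-0.03],"angular": [0,0,0],"fingers": 0},
    {"slide": [0,0,-0.04],"angular": [0,0,0],"fingers": 0},
    {"slide": [0,0,-0.04],"angular": [0,0,0],"fingers": 0},
    {"slide": [0,0,-0.04],"angular": [0,0,0],"fingers": 0},
    {"slide": [0.03,-0.04,0],"angular": [0,0,0],"fingers": 0},
    {"slide": [0.04,-0.05,0],"angular": [0,0,0],"fingers": 0},
    {"slide": [0.04,-0.05,0],"angular": [0,0,0],"fingers": 0},
    {"slide": [0.04,-0.05,0],"angular": [0,0,0],"fingers": 0},
    {"slide": [0.03,-0.03,0],"angular": [0,0,0],"fingers": 0},
    {"slide": [0,0,0],"angular": [0,0,0],"fingers": 0},
    {"slide": [0,0,0],"angular": [0,0,0],"fingers": 0}
  ]
}}

```text
t: 38.55
tool_pos: [0.4381, 0.3121, 0.2285]
orientation: [2.214, 2.214, 0.029]
force: [-0.2, -1.1, -0.1]
finger_gap: 0.0853
```

```bash
python3 -c "
from h import *
to(.4,.3,.2)
a=snap('top','top9.png');b=snap('scene','scene9.png')
cv2.imwrite('pics/crop9.png',np.vstack([cv2.resize(a[100:240,170:370],None,fx=2,fy=2),cv2.resize(b[150:290,170:370],None,fx=2,fy=2)])[:,:,::-1])
hsv=cv2.cvtColor(a,cv2.COLOR_RGB2HSV)
for c,n in [('top','jar_a'),('scene','jar_a'),('top','flask'),('scene','flask')]:
    print(c,n,[(round(d['confidence'],2),np.round(d['xyz'],3).tolist()) for d in robot.place_of(c,n)])
"
```

```text
t 38.55 p [0.4381 0.3121 0.2285] gap 0.0853 F [-0.2 -1.1 -0.1] ang err deg(tool) [ 1.17 -0.34  0.02]
slide [-0.0122 -0.0387  0.0276] rows@55mm 0.8928738826507899
top jar_a [(0.78, [0.618, -0.073, 0.01]), (0.75, [0.435, 0.321, -0.001]), (0.71, [0.661, 0.131, 0.009]), (0.61, [0.597, -0.182, 0.011]), (0.58, [0.644, 0.025, 0.011]), (0.5, [0.351, 0.319, 0.001])]
scene jar_a [(0.96, [0.617, -0.074, 0.012]), (0.88, [0.595, -0.177, 0.013]), (0.77, [0.432, 0.314, -0.003]), (0.69, [0.348, 0.318, 0.001]), (0.64, [0.648, 0.026, 0.01]), (0.52, [0.66, 0.129, 0.009])]
top flask [(0.73, [0.424, -0.012, 0.002])]
scene flask [(0.62, [0.425, -0.012, 0.002])]
```

View pics/crop9.png

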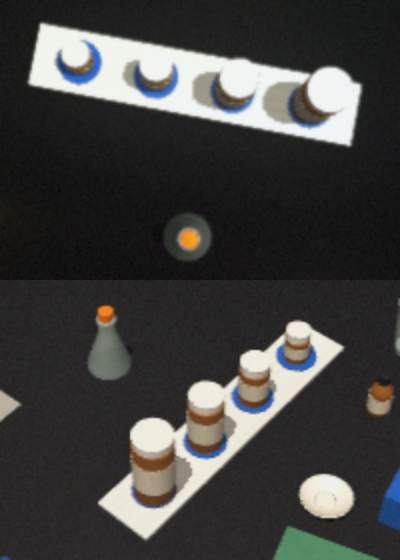

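All four jars stand upright in order, and the flask hasn't moved. The network puts b at x≈.646, 5–9 mm from mark_2, so I'll check that with my own measurement.

Run:
```python
from h import *
marks={'a':(.6586,.1305,.055),'b':(.6386,.0275,.075),'c':(.6186,-.075,.095),'d':(.599,-.178,.115)}
from scipy.optimize import minimize
D={'a':.038,'b':.044,'c':.05,'d':.056}
for c in ['scene','top']:
    im=cv2.imread('pics/%s9.png'%c); hsv=cv2.cvtColor(im,cv2.COLOR_BGR2HSV)
    ms=robot.cut_out(c,'jar_a')
    for k,(x,y,h) in marks.items():
        th=np.linspace(0,6.283,60)
        def sil(px,py):
            P=[]
            for r,z0 in ((D[k]/2,.010),(D[k]/2,.010+h-.014),(D[k]/2-.001,.010+h)):
                P+=[proj(c,np.array([px+r*np.cos(t),py+r*np.sin(t),z0])) for t in th[::3]]
            q=cv2.convexHull((np.array(P)*16).astype(np.int32)); m=np.zeros(im.shape[:2],np.uint8); cv2.fillConvexPoly(m,q,255,shift=4); return m>0
        s0=sil(x,y); mm=max(ms,key=lambda d:(d['mask']&s0).sum()/(d['mask']|s0).sum())['mask']
        best=max(((( mm&s).sum()/(mm|s).sum(),dx,dy) for dx in range(-12,13,2) for dy in range(-12,13,2) for s in [sil(x+dx/1e3,y+dy/1e3)]))
        print(c,k,'IoU',round(best[0],3),'offset mm',best[1:])
```

```text
Traceback (most recent call last):
  File "h.py", line 13, in proj
    K=robot.get_calibration(c);p=np.array(K['mtx'])@(np.array(K['R'])@X+np.array(K['t']));return p[:2]/p[2]
ValueError: time passes only in moves, steps and waits
```

Run:
```python
import cv2
a=cv2.imread('pics/scene9.png')[170:250,230:340];b=cv2.imread('pics/top9.png')[110:170,190:300]
cv2.imwrite('pics/z9.png',cv2.resize(a,None,fx=7,fy=7,interpolation=2)[:590])
```

```text
(no output)
```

View pics/z9.png

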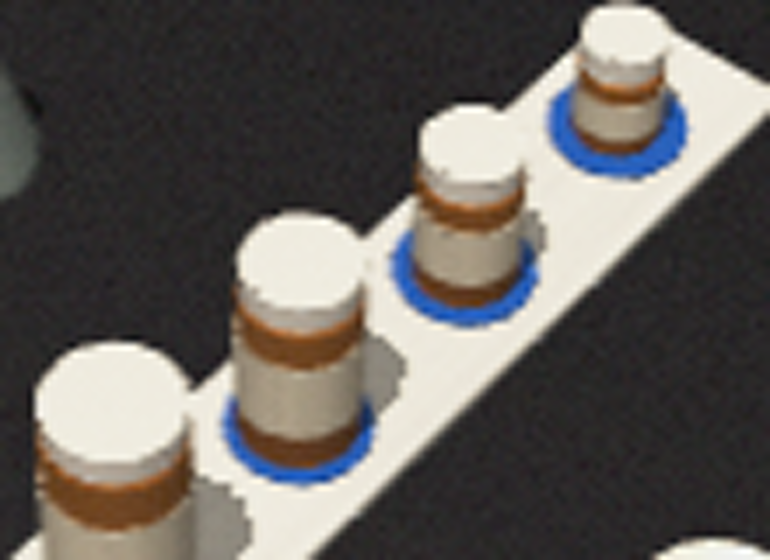

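In the close view b looks centred: jar columns 415–525 against disc 392–540. The script failed on too many calibration calls, so I'll cache the calibration and measure.

Run:
```python
from h import *
marks={'a':(.6586,.1305,.055),'b':(.6386,.0275,.075),'c':(.6186,-.075,.095),'d':(.599,-.178,.115)}
D={'a':.038,'b':.044,'c':.05,'d':.056}
th=np.linspace(0,6.283,24)
for c in ['scene','top']:
    K=robot.get_calibration(c);M,R,T=[np.array(K[k],float) for k in('mtx','R','t')]
    ms=robot.cut_out(c,'jar_a')
    for k,(x,y,h) in marks.items():
        def sil(px,py):
            P=np.array([[px+r*np.cos(t),py+r*np.sin(t),z] for r,z in ((D[k]/2,.010),(D[k]/2,h-.004),(D[k]/2-.001,.010+h)) for t in th])
            p=(P@R.T+T)@M.T; p=p[:,:2]/p[:,2:]
            q=cv2.convexHull((p*16).astype(np.int32)); m=np.zeros((384,512),np.uint8); cv2.fillConvexPoly(m,q,255,shift=4); return m>0
        s0=sil(x,y); mm=max(ms,key=lambda d:(d['mask']&s0).sum()/(d['mask']|s0).sum())['mask']
        best=max((( mm&s).sum()/(mm|s).sum(),dx,dy) for dx in range(-12,13,2) for dy in range(-12,13,2) for s in [sil(x+dx/1e3,y+dy/1e3)])
        print(c,k,'IoU',round(best[0],3),'offset mm',best[1:])
print(robot.get_obs()['t'])
```

```text
scene a IoU 0.784 offset mm (-2, 2)
scene b IoU 0.898 offset mm (0, 0)
scene c IoU 0.965 offset mm (0, 0)
scene d IoU 0.0 offset mm (12, 12)
top a IoU 0.72 offset mm (-6, -2)
top b IoU 0.919 offset mm (0, -2)
top c IoU 0.891 offset mm (-4, 0)
top d IoU 0.933 offset mm (0, -2)
39.0
```

```bash
python3 -c "
from cell import robot
print(robot.finish_job())"
```

```text
the job is handed in; nothing more can be done
None
```

All four amber jars are on the discs in height order. The balance is at the +y end, so the shortest (a) is on mark_1, then b on mark_2, c on mark_3, and the tallest (d) on mark_4. I handed the job in at about 39 s with the gripper open and clear of everything. No verdict came back.

**Final checks:**
- **Upright and in order:** the last pictures show all four jars upright on their discs, in the right order.
- **Centring:** comparing outlines in the pictures put every matched jar within about 6 mm of its disc's centre (the limit is 14 mm). The 6 mm was jar a from the top camera, on a weak match (0.72 overlap); the scene camera put it about 3 mm off.
- **Flask:** it reads within about 2 mm of where it started.

**Checks that failed or disagreed:**
- **Jar b:** the network's reading put it 5–9 mm off in x. The close-up and the outline comparison both showed it centred to about 2 mm, so I left it.
- **Jar d:** the scene-camera outline check found no match. The top-camera outline (about 2 mm off) and both network readings (about 4–5 mm off) agree it is well placed.

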